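Screw the fume nozzle elbow onto its stub and aim it

TASK

Pick up the blue fume-extraction elbow, set it upright on the threaded stub of the grey extractor base with its outlet pointing away from the yellow arrow, and let go of it there; then take it by its square head afresh and screw it on clockwise until its rim is almost down on the flange, stopping where its outlet points along the arrow. Let go of it and leave the other things on the desk where they are.

Things in the scene. Friction and masses are not known exactly. Their poses are not given: they have to be found in the camera images.
- elbow: Loose blue plastic pipe elbow, 90 mm high, 0.18 kg, standing upright on its open socket. Origin: centre of the socket's rim (underside), z up the socket's axis, +x the way the outlet points. Socket 60 mm across, 66 mm at its rim (flared inside as a guide), bore 49.6 mm, hollow to 54 mm above the rim. Inside, 22 mm above the rim, three lugs 120 degrees apart run in the stub's thread.
- elbow_head (a point): Centre of the top of the elbow's square turning head, 90 mm above the rim on the socket axis. The head is 36 x 36 mm, 62 to 90 mm above the rim, its faces square to the elbow's x and y: grip it from above across either pair of faces, so every quarter turn gives a new grip.
- elbow_outlet (a point): Centre of the outlet's mouth, 85 mm along the elbow's +x from the socket axis and 38 mm above the rim. The level outlet tube is 36 mm across, 41 mm at the bead on its end.
- extractor_base: Grey extractor base, fixed on the desk: plate 200 x 130 mm, 46 mm high (x -64 to +136). Origin: on the desk under the stub's axis, z up, +x from the stub to the yellow arrow. Upright steel stub, 46 mm across its thread, tapered nose, tip 107.5 mm above the desk. Set on with the outlet straight away from the arrow (within 20 degrees), the elbow's rim rests 19 mm above the flange.
- stub_flange (a point): Centre of the top of the bright flange (72 mm across, 54 mm above the desk) at the stub's foot. Right-hand thread with 3 starts: clockwise from above goes down, 30 mm a turn, 2 mm play, light friction, stays where left. From outlet away from the arrow and rim 19 mm up, half a turn clockwise (15 mm down) brings it to the arrow with the rim 4 mm above the flange: the wanted place.
- mark (a point): Middle of the flat yellow arrow on the base plate, 115 mm from the stub's axis along the base's +x, pointing away from the stub. About 48 degrees past it the rim would jam on the flange. If the elbow is set on in the wrong third of a turn, its outlet meets the arrow 14 or 24 mm above the flange and it can never come right: unscrew it, lift it off and set it on again.
- multimeter: Bystander: blue handheld multimeter, 152 x 78 x 48 mm, lying loose. Origin: centre of its underside.
- cap_tin: Bystander: small white tin with a red lid, 54 mm across, 26 mm high, loose. Origin: centre of its underside.
- reel: Bystander: big reel of solder with yellow flanges, 72 mm across, 68 mm high, loose. Origin: centre of its underside.
- plug_grey: Bystander: grey mains plug, 72 x 37 x 37 mm, loose. Origin: centre of its underside.
- electrolytic: Bystander: dark blue can capacitor, 35 mm across, 56 mm high, loose. Origin: centre of its underside.

How it is judged:
On the way:
1. the elbow stands on the stub, not yet screwed down (rim 8 to 40 mm above the flange), its outlet pointing away from the arrow (within about 65 degrees), and the gripper has let go of it (horizontal distance between elbow and stub_flange below 0.005 m and z of elbow in the frame of stub_flange between 0.008 and 0.04 m and x of elbow_outlet in the frame of extractor_base below -0.036 m and angle between elbow's own z axis and vertical below 0.2 rad and contact force between the fingers and elbow below 0.1 N), for 0.2 s.
At the end, for the whole second after the job is handed in: The elbow is on the stub's axis (within 5 mm), upright, its rim less than 9 mm above the flange, its outlet pointing along the yellow arrow to within 12 degrees (outlet mouth within 18 mm of the arrow's line), at rest and let go (horizontal distance between elbow and stub_flange below 0.005 m and z of elbow in the frame of stub_flange between 0 and 0.009 m and angle between elbow's own z axis and vertical below 0.15 rad and y of elbow_outlet in the frame of extractor_base between -0.018 and 0.018 m and x of elbow_outlet in the frame of extractor_base above 0.06 m and linear speed of elbow below 0.02 m/s and contact force between the fingers and elbow below 0.1 N); the robot touches nothing.
It fails at once if a bystander (multimeter, cap_tin, reel, plug_grey, electrolytic) is shifted more than 30 mm (distance of any of multimeter, cap_tin, reel, plug_grey, electrolytic from where it was at the start of the episode above 0.03 m).
It also fails if it takes over 54 s, if anything falls off the work surface, if the arm or the gripper's body presses on something with over 40 N, if the wrist force passes 120 N, or if a joint passes its speed limit or range.

ROBOT

A 7-joint arm with a two-finger parallel gripper is mounted at the origin on a cart in front of the work surface, level with it; the furniture and walls round the work are solid. World frame = base frame: x ahead of the robot, y to its left, z up, the work surface at z = 0. Lengths are in m, angles in rad, forces in N, time in s.
With the tool pointing down it reaches from about 0.425 to 0.925 m from the base axis. Payload 6.8 kg.
Tool frame: the origin (TCP) lies on the centre line of the jaws, within the pads' length; the fingertips stand 14 mm ahead of it and the grasp point (between the pads) lies 5 mm behind it; z points along the fingers, y is the line along which they close (so a half turn about z gives the same grasp; the last joint's range is limited). The gripper opens to 85 mm and grips with 20 to 120 N. Pads are 22 mm wide; open, the fingers measure 114 mm over their backs; the gripper's body (76 mm by 85 mm) begins 54 mm behind the grasp point. The pads swing forward as they close: fully open they stand 13 mm farther back than shut.
Start: joints at [-1.442, 0.477, 0.022, 1.555, -0.011, 1.109, -0.083], TCP at [0.158, 0.656, 0.245] pointing down, gripper open.
Joint ranges: [-2.96, 2.96], [-0.34, 2.1], [-1.41, 1.46], [0.24, 2.44], [-1.37, 4.51], [0.17, 1.92], [-2.96, 2.96]. Speed limits (rad/s): [2.39, 2.39, 3.14, 3.14, 3.14, 3.14, 3.14].

INTERFACE

Orientations are given as a unit quaternion [w, x, y, z].
In Python, from station import bot gives the robot as it stands. The module is installed in compiled form; this text tells all that it offers.
- The arm moves only by the tool drive_tool, never from a script. Its argument "commands" is a list of rows, each an object with "hand": the opening, from 0 (shut) to 1 (fully open); "translation": the shift along the world's x, y, z in mm, a list of three; "angular": the turn, a rotation vector about the world's x, y, z in rad, a list of three. In form: [{"hand": hand, "translation": [tx, ty, tz], "angular": [ax, ay, az]}, ...]. A call has 1 to 12 rows; each row is the pose to reach, as a shift and turn from the pose commanded when the call began; what a row does not reach only later rows make up. A row lasts 1/8 s, in which the tool goes at most 62.5 mm and 10.7 degrees, less where a joint would pass 70% of its speed; a pose out of reach is approached as far as the arm can. A call with a gripper value outside its range is refused whole. The fingers move at their own pace and stop on an object; "force" is the grip in N (left out, the last holds). Time passes only in rows, so rows that repeat a pose let the fingers close. It gives the time, the measured TCP pose, the force, the opening and the grip force at its end, in the units of the state.
- bot.get_obs(): the state, without advancing time (a new reading comes with each control period).
- bot.read_camera(name): name is "side" or "top"; returns the picture (384x512x3 uint8, red, green, blue); there is no depth.
- bot.camera_model(name): a dict with "fx", "fy", "cx", "cy" (pixels), "view" (4x4, takes a point from world to camera coordinates). Camera axes: x right, y up, looking along -z (the intrinsics and any distortion apply to the point x, -y, -z); pixel columns grow to the right and rows downward; lengths in m; the calibration is good to about 2 mm. A picture is of the moment at which its call begins. camera_model takes no time and is no camera call.
- bot.hand_in(): hands the job in; it is judged then, once.
Trained networks look in the newest picture that a camera, given by its name, has taken for a name from the list of things; names that differ only in an ending like _2 or _b are one class to them, and where a whole thing is asked for, a point or a joint stands for the part that bears it (a point fixed in the world has none). Each returns a list of dicts, best first, with "score" (0 to 1); they miss things now and then, are a little off and sometimes report something else, mostly with a low value. They report only what shows in the picture. A call takes as long as a camera call.
- bot.find_in(camera, query): "position" ([column, row] in pixels, amid what is visible of it).
- bot.outline_of(camera, query): "pixels" (384x512 bool, what is visible of it) and "position" ([column, row] in pixels, amid what is visible of it).
The state is a dict: "t": time; "q": joint angles; "joint_vel": joint speeds; "joint_torque": joint torques, N m; "eef_pos": TCP position; "tool_rot": TCP orientation; "contact_force": force on the tool from outside, world axes, zero at the start; "torque": the same for the moment, N m; "gripper_width": opening from 0.0 (shut) to 1.0 (fully open); "grasp_force": force on a finger pad.
Only numpy, scipy, OpenCV 4.12 (cv2) and the standard library are available. Lean on these libraries where they do the work, as an engineer would, in place of code of your own. Each camera call takes 0.05 s, during which the arm holds its last target. There are 200 camera calls.

## Working session

There is one attempt and no reset: what is moved stays moved. The work goes in short steps, Python scripts to look and compute and a tool call to move; the robot and the scene stay as the last step left them, time stands still between calls to the robot, and variables do not carry over. Pictures are saved under pics/ and viewed, at most 10 in all, crops included, and the job is handed in when it is done.

Besides the shell and the picture viewer there is one more tool, called as a command line: name --argument value ..., lists and objects as JSON in quotes. drive_tool: Moves the arm, as the interface text tells. Its arguments: {"type":"object","properties":{"commands":{"type":"array","items":{"type":"object","properties":{"hand":{"type":"number"},"translation":{"type":"array","items":{"type":"number"}},"angular":{"type":"array","items":{"type":"number"}}}}},"force":{"type":"number"}},"required":["commands"]}

```bash
mkdir -p pics
cat > h.py <<'E'
from station import bot
import numpy as np, cv2
def ray(cam,px):
    m=bot.camera_model(cam);V=np.array(m["view"]);R=V[:3,:3];t=V[:3,3]
    d=np.array([(px[0]-m["cx"])/m["fx"],-(px[1]-m["cy"])/m["fy"],-1.])
    return -R.T@t, R.T@d
def atz(cam,px,z):
    o,d=ray(cam,px);return o+d*(z-o[2])/d[2]
def tri(a,b):
    A=np.zeros((3,3));v=np.zeros(3)
    for o,d in(a,b):
        d=d/np.linalg.norm(d);P=np.eye(3)-np.outer(d,d);A+=P;v+=P@o
    return np.linalg.solve(A,v)
def proj(cam,p):
    m=bot.camera_model(cam);V=np.array(m["view"]);c=V[:3,:3]@np.asarray(p)+V[:3,3]
    return np.array([m["cx"]+m["fx"]*c[0]/-c[2], m["cy"]-m["fy"]*c[1]/-c[2]])
def snap(n):
    return np.hstack([1*cv2.cvtColor(bot.read_camera(c),cv2.COLOR_RGB2BGR) for c in n])
E
python3 - <<'E'
from h import *
np.set_printoptions(precision=4,suppress=True)
for c in("top","side"):
    im=bot.read_camera(c);cv2.imwrite(f"pics/{c}0.png",im[:,:,::-1])
    m=bot.camera_model(c);print(c,{k:v for k,v in m.items() if k!="view"});print(ray(c,(256,192)))
for q in("elbow","elbow_head","elbow_outlet","stub_flange","mark","extractor_base"):
    P={}
    for c in("top","side"):
        r=bot.find_in(c,q);print(q,c,[(np.round(x["position"]),round(x["score"],2)) for x in r[:2]])
        if r:P[c]=ray(c,r[0]["position"])
    if len(P)==2:print("  tri",tri(*P.values()))
print(bot.get_obs())
E
```

```text
top {'fx': 368.62959137475457, 'fy': 368.62959137475457, 'cx': 256.3865310521462, 'cy': 187.90751156526719}
(array([0.2123, 0.1138, 1.4884]), array([ 0.1962, -0.0085, -0.9806]))
side {'fx': 471.1108531660803, 'fy': 471.1108531660803, 'cx': 251.5577834089014, 'cy': 188.81951181433826}
(array([-0.0138, -1.4003,  0.9378]), array([ 0.2943,  0.8294, -0.475 ]))
elbow top [(array([360., 193.]), 0.74), (array([220., 194.]), 0.66)]
elbow side [(array([292., 266.]), 0.75)]
  tri [ 0.4914 -0.3178  0.0333]
elbow_head top [(array([359., 194.]), 0.72)]
elbow_head side [(array([292., 263.]), 0.92), (array([348., 258.]), 0.75)]
  tri [ 0.4886 -0.3134  0.0413]
elbow_outlet top [(array([355., 193.]), 0.84)]
elbow_outlet side [(array([294., 263.]), 0.67)]
  tri [ 0.498  -0.3021  0.0314]
stub_flange top [(array([217., 196.]), 0.7)]
stub_flange side []
mark top [(array([220., 195.]), 0.56)]
mark side [(array([236., 181.]), 0.61)]
  tri [0.4866 0.2458 0.0623]
extractor_base top [(array([217., 194.]), 0.79)]
extractor_base side [(array([235., 184.]), 0.91)]
  tri [0.4896 0.2568 0.0406]
{'t': 0.7, 'q': array([-1.4421,  0.477 ,  0.0224,  1.5554, -0.0115,  1.1093, -0.0831]), 'joint_vel': array([-0.0007,  0.0001,  0.0009,  0.0008, -0.0012,  0.0016, -0.0022]), 'joint_torque': array([  0.0001, -59.6205,   1.606 , -28.1492,   0.0123,   0.0018,
        -0.    ]), 'eef_pos': array([0.1583, 0.6562, 0.2453]), 'tool_rot': array([-0.    ,  0.1181,  0.993 ,  0.    ]), 'contact_force': array([-0.9151, -0.9288,  0.0925]), 'torque': array([-0.0878, -0.0149,  0.0083]), 'grasp_force': 0.0, 'gripper_width': 1.0024000724053248}
```

Run:
```python
import cv2
a=cv2.imread("pics/top0.png")[110:270,130:450];cv2.imwrite("pics/t1.png",cv2.resize(a,None,fx=2.5,fy=2.5,interpolation=2))
b=cv2.imread("pics/side0.png")[120:320,140:407];cv2.imwrite("pics/s1.png",cv2.resize(b,None,fx=3,fy=3,interpolation=2))
```

```text
(no output)
```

View pics/t1.png

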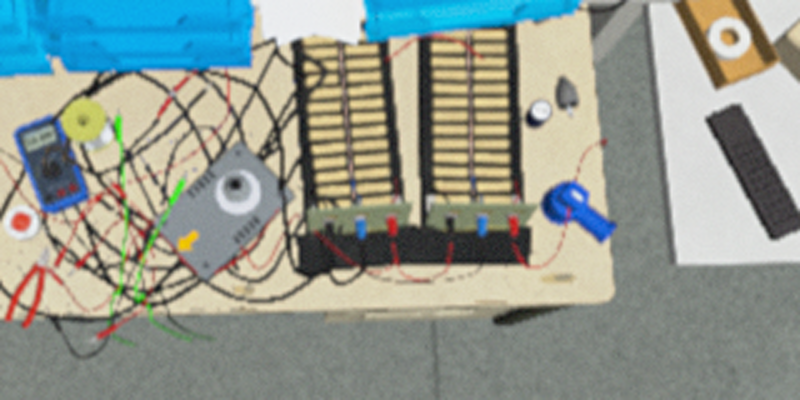

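View pics/s1.png

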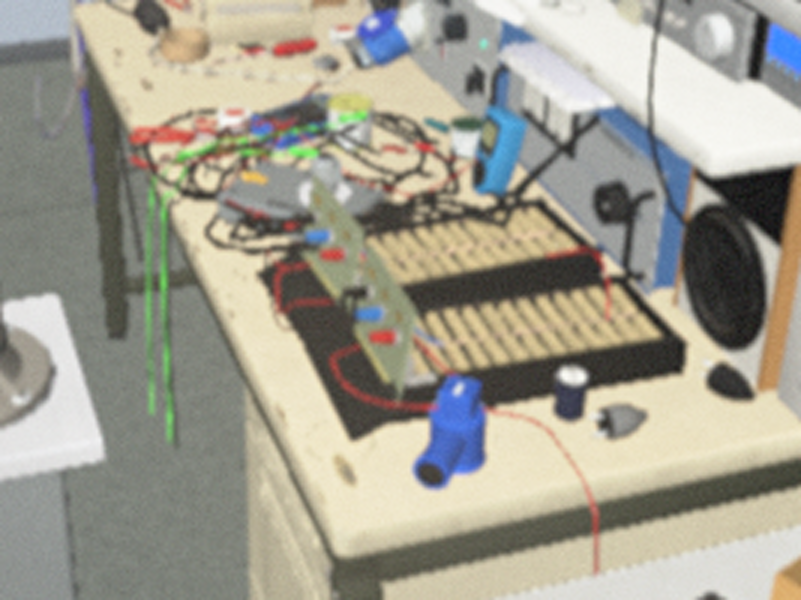

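```bash
cat >> h.py <<'E'
from scipy.optimize import minimize
def circ(r,z,n=32):
    a=np.linspace(0,2*np.pi,n,endpoint=False);return np.c_[r*np.cos(a),r*np.sin(a),np.full(n,z)]
def box(x0,x1,y0,y1,z0,z1):return np.array([[x,y,z] for x in(x0,x1) for y in(y0,y1) for z in(z0,z1)],float)
def tube(r,x0,x1,z):
    c=circ(r,0);return np.vstack([np.c_[np.full(32,x),c[:,0],c[:,1]+z] for x in(x0,x1)])
ELB=[np.vstack([circ(33,0),circ(33,4)])/1e3,np.vstack([circ(30,0),circ(30,54)])/1e3,np.vstack([circ(30,54),box(-18,18,-18,18,62,62)])/1e3,box(-.018,.018,-.018,.018,.054,.09),tube(.018,0,.085,.038),tube(.0205,.079,.085,.038)]
BASE=[box(-.064,.136,-.065,.065,0,.046),np.vstack([circ(.036,.046),circ(.036,.054)]),np.vstack([circ(.023,.054),circ(.023,.098),circ(.017,.1075)])]
S=8
def render(cam,parts,p,z):
    c,s=np.cos(p[2]),np.sin(p[2]);R=np.array([[c,-s,0],[s,c,0],[0,0,1]])
    m=bot.camera_model(cam);V=np.array(m["view"]);im=np.zeros((384*2,512*2),np.uint8)
    for q in parts:
        w=(q@R.T+[p[0],p[1],z])@V[:3,:3].T+V[:3,3]
        u=np.c_[m["cx"]+m["fx"]*w[:,0]/-w[:,2],m["cy"]-m["fy"]*w[:,1]/-w[:,2]]
        h=cv2.convexHull(((u+.5)*2*16-8).astype(np.int32));cv2.fillConvexPoly(im,h,255,cv2.LINE_AA,4)
    return cv2.resize(im,(512,384),interpolation=cv2.INTER_AREA)/255.
def fit(masks,parts,p0,z,steps=(.01,.01,.2),fz=False):
    B={c:cv2.GaussianBlur(m.astype(np.float32),(0,0),1) for c,m in masks.items()}
    def cost(v):
        zz=z+(v[3]*.01 if fz else 0)
        return sum(np.abs(cv2.GaussianBlur(render(c,parts,[p0[0]+v[0]*.01,p0[1]+v[1]*.01,p0[2]+v[2]*.2],zz),(0,0),1)-b).sum()/b.sum() for c,b in B.items())
    n=4 if fz else 3
    r=minimize(cost,np.zeros(n),method="Nelder-Mead",options=dict(initial_simplex=np.vstack([np.zeros(n)-.3,np.eye(n)*1.0]),xatol=.005,fatol=1e-4,maxiter=300))
    v=r.x;return np.array([p0[0]+v[0]*.01,p0[1]+v[1]*.01,p0[2]+v[2]*.2,z+(v[3]*.01 if fz else 0)]),r.fun
def blue(im,c,w=60):
    hsv=cv2.cvtColor(im,cv2.COLOR_RGB2HSV);m=cv2.inRange(hsv,(110,130,40),(128,255,255))
    k=np.zeros_like(m);x,y=map(int,c);k[max(0,y-w):y+w,max(0,x-w):x+w]=1;m=m*k
    n,l,s,_=cv2.connectedComponentsWithStats(m);i=1+np.argmax(s[1:,4]);m=(l==i).astype(np.uint8)
    cs,_=cv2.findContours(m,0,2);cv2.drawContours(m,cs,-1,1,-1);return m>0
E
python3 - <<'E'
from h import *
np.set_printoptions(precision=4,suppress=True)
ims={c:cv2.imread(f"pics/{c}0.png")[:,:,::-1].copy() for c in("top","side")}
mk={"top":blue(ims["top"],(360,193)),"side":blue(ims["side"],(292,266))}
head=atz("top",(357,190),.09);out=atz("top",(372.8,202),.038);d=out-head
p0=[head[0],head[1],np.arctan2(d[1],d[0])];print(p0,[m.sum() for m in mk.values()])
for f in(False,True):print("both",fit(mk,ELB,p0,0,fz=f))
for c in mk:print(c,fit({c:mk[c]},ELB,p0,0))
# base
tip=atz("top",(130+237/2.5,110+185/2.5),.1075)
Y={}
for c,r in(("top",(205,206)),("side",(140+253/3,120+178/3))):
    h=cv2.cvtColor(ims[c],cv2.COLOR_RGB2HSV);m=cv2.inRange(h,(15,150,150),(32,255,255));k=np.zeros_like(m);x,y=map(int,r);k[y-14:y+14,x-14:x+14]=1
    ys,xs=np.nonzero(m*k);Y[c]=(xs.mean(),ys.mean());print(c,"arrow",Y[c],len(xs),atz(c,Y[c],.046))
print("tri arrow",tri(ray("top",Y["top"]),ray("side",Y["side"])))
a=atz("top",Y["top"],.046);b0=[tip[0],tip[1],np.arctan2(a[1]-tip[1],a[0]-tip[0])];print("tip",tip,b0)
M={}
for c in("top","side"):
    r=bot.outline_of(c,"extractor_base");M[c]=r[0]["pixels"];print(c,r[0]["score"],M[c].sum())
print(fit(M,BASE,b0,0));print(fit({"top":M["top"]},BASE,b0,0))
for c in M:
  for n,mm,pp,parts in(("e",mk,fit(mk,ELB,p0,0)[0],ELB),("b",M,fit({"top":M["top"]},BASE,b0,0)[0],BASE)):
    r=render(c,parts,pp,0)>.5
    for X,col in((mm[c],(0,255,0)),(r,(255,0,0))):
        cs,_=cv2.findContours(X.astype(np.uint8),0,2);cv2.drawContours(ims[c],cs,-1,col,1)
t=ims["top"][130:250,170:400];s=ims["side"][150:300,190:320]
t=cv2.resize(t,None,fx=3.4,fy=3.4,interpolation=0);s=cv2.resize(s,None,fx=1,fy=1)
cv2.imwrite("pics/ov.png",t[:,:,::-1])
E
```

```text
[np.float64(0.48988788023854224), np.float64(-0.29013883044939764), np.float64(-2.0674004460499806)] [np.int64(65), np.int64(444)]
both (array([ 0.5004, -0.2989, -2.0987,  0.    ]), np.float64(6.099571409476538))
both (array([ 0.5002, -0.2996, -2.1148, -0.0067]), np.float64(6.048523498171038))
top (array([ 0.5052, -0.3045, -2.4043,  0.    ]), np.float64(5.57643318537392))
side (array([ 0.5047, -0.2921, -2.0802,  0.    ]), np.float64(0.4962460487220434))
top arrow (np.float64(204.67857142857142), np.float64(206.10714285714286)) 28 [0.4493 0.3057 0.046 ]
side arrow (np.float64(224.0), np.float64(179.0)) 1 [0.4481 0.3058 0.046 ]
tri arrow [0.4487 0.3058 0.046 ]
tip [0.523  0.2206 0.1075] [np.float64(0.5229774665302664), np.float64(0.2205798594558736), np.float64(2.284643829715106)]
top 0.64 1613
side 0.97 617
(array([0.5253, 0.2268, 2.317 , 0.    ]), np.float64(1.3362653356415826))
(array([0.5245, 0.2257, 2.3225, 0.    ]), np.float64(0.08585260360670366))
```

View pics/ov.png

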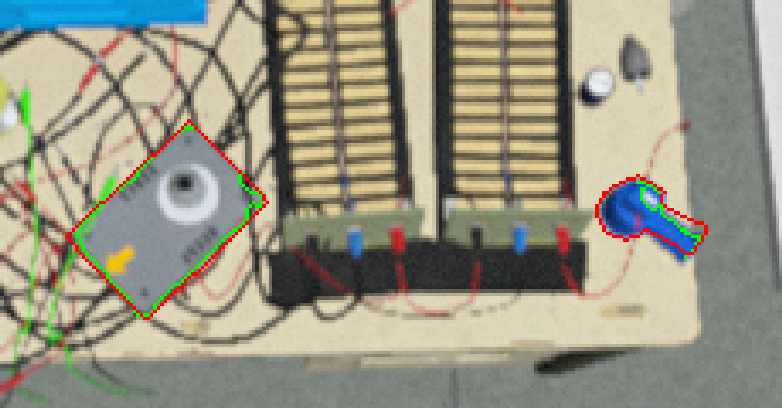

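```bash
sed -i 's/(110,130,40),(128,255,255)/(104,110,25),(128,255,255)/' h.py
python3 - <<'E'
from h import *
np.set_printoptions(precision=4,suppress=True)
ims={c:cv2.imread(f"pics/{c}0.png")[:,:,::-1].copy() for c in("top","side")}
mk={"top":blue(ims["top"],(360,193),25),"side":blue(ims["side"],(292,266),40)}
p0=[.5,-.299,-2.1];print([m.sum() for m in mk.values()])
for f in(False,True):print("both",fit(mk,ELB,p0,0,fz=f))
for c in mk:print(c,fit({c:mk[c]},ELB,p0,0))
pe=fit(mk,ELB,p0,0)[0]
for q in("elbow",):
  for c in mk:
    r=bot.outline_of(c,q);r=[x for x in r if abs(x["position"]-np.array({"top":(360,193),"side":(292,266)}[c])).max()<20];mm=r[0]["pixels"];print(c,mm.sum(),fit({c:mm},ELB,p0,0))
T=ims["top"].astype(int);w=((T.min(2)>150)&(T.max(2)-T.min(2)<40)).astype(np.uint8)
k=np.zeros_like(w);k[170:206,205:245]=1;w=w*k
n,l,s,_=cv2.connectedComponentsWithStats(w);i=1+np.argmax(s[1:,4]);w=(l==i).astype(np.uint8)
cs,_=cv2.findContours(w,0,1);e=cv2.fitEllipse(max(cs,key=len));print("flange ell",e,s[i])
print(atz("top",e[0],.054), "expected diam px",.072*368.6/1.45)
wf=cv2.drawContours(np.zeros_like(w),cs,-1,1,-1)
FL=[np.vstack([circ(.036,.050),circ(.036,.054)]),BASE[2]]
print(fit({"top":wf>0},FL,[.524,.223,0],0))
for X,col in((mk["top"],(0,255,0)),(render("top",ELB,pe,0)>.5,(255,0,0)),(w,(255,0,255))):
    cc,_=cv2.findContours(X.astype(np.uint8),0,2);cv2.drawContours(ims["top"],cc,-1,col,1)
for X,col in((mk["side"],(0,255,0)),(render("side",ELB,pe,0)>.5,(255,0,0)),(render("side",FL,[.524,.223,0],0)>.5,(255,0,255))):
    cc,_=cv2.findContours(X.astype(np.uint8),0,2);cv2.drawContours(ims["side"],cc,-1,col,1)
g=lambda a:cv2.resize(a,(390,290),interpolation=2)
cv2.imwrite("pics/ov2.png",np.vstack([np.hstack([g(ims["top"][170:230,190:270]),g(ims["top"][165:225,325:405])]),np.hstack([g(ims["side"][160:205,210:270]),g(ims["side"][235:295,250:330])])])[:,:,::-1])
E
```

```text
[np.int64(327), np.int64(499)]
both (array([ 0.5005, -0.2989, -2.215 ,  0.    ]), np.float64(0.668669373668768))
both (array([ 0.5004, -0.2991, -2.2112, -0.0037]), np.float64(0.6594952557968199))
top (array([ 0.5017, -0.302 , -2.3314,  0.    ]), np.float64(0.31011572838860024))
side (array([ 0.5036, -0.2942, -2.1713,  0.    ]), np.float64(0.33912102887262735))
top 419 (array([ 0.5028, -0.3005, -2.3033,  0.    ]), np.float64(0.055452734211935605))
side 646 (array([ 0.502 , -0.2995, -2.2858,  0.    ]), np.float64(0.07124333617837118))
flange ell ((224.95050048828125, 186.76058959960938), (17.37332534790039, 17.920066833496094), 98.7774887084961) [215 177  20  20 226]
[0.5237 0.2242 0.054 ] expected diam px 18.30289655172414
(array([0.5244, 0.2244, 0.1121, 0.    ]), np.float64(0.33340707115457857))
```

View pics/ov2.png

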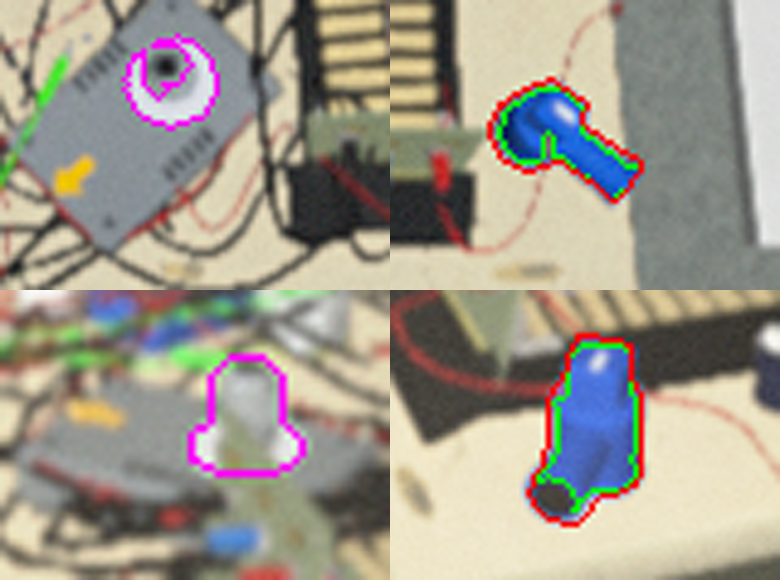

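The overlay shows the base fitted well, with the stub axis at about top (225,187) and the arrow at (205,206). The network outline also fits the elbow, whose head is at about top (357,190). I get elbow (0.5025, -0.300), yaw -2.295, and stub (0.524, 0.2245), base yaw 2.32. Now I move.

drive_tool --commands '[{"hand": 1,"translation": [43,-38,0],"angular": [0,0,-0.1]},{"hand": 1,"translation": [86,-76,0],"angular": [0,0,-0.2]},{"hand": 1,"translation": [129,-114,0],"angular": [0,0,-0.3]},{"hand": 1,"translation": [172,-152,0],"angular": [0,0,-0.4]},{"hand": 1,"translation": [215,-190,0],"angular": [0,0,-0.5]},{"hand": 1,"translation": [258,-228,0],"angular": [0,0,-0.6]},{"hand": 1,"translation": [301,-266,0],"angular": [0,0,-0.7]},{"hand": 1,"translation": [344,-304,0],"angular": [0,0,-0.8]},{"hand": 1,"translation": [344,-364,0],"angular": [0,0,-0.92]},{"hand": 1,"translation": [344,-424,0],"angular": [0,0,-1.04]},{"hand": 1,"translation": [344,-484,0],"angular": [0,0,-1.16]},{"hand": 1,"translation": [344,-544,0],"angular": [0,0,-1.28]}]'

```text
t: 2.4
eef_pos: [0.5022, 0.1103, 0.2456]
tool_rot: [0.0, 0.689, 0.725, 0.0]
contact_force: [1.0, -0.5, 0.3]
gripper_width: 0.998
grasp_force: 0.0
```

drive_tool --commands '[{"hand": 1,"translation": [0,-60,0],"angular": [0,0,-0.11]},{"hand": 1,"translation": [0,-120,0],"angular": [0,0,-0.22]},{"hand": 1,"translation": [0,-180,0],"angular": [0,0,-0.33]},{"hand": 1,"translation": [0,-240,0],"angular": [0,0,-0.44]},{"hand": 1,"translation": [0,-300,0],"angular": [0,0,-0.55]},{"hand": 1,"translation": [0,-360,0],"angular": [0,0,-0.66]},{"hand": 1,"translation": [0,-412,0],"angular": [0,0,-0.778]},{"hand": 1,"translation": [0,-412,-40],"angular": [0,0,-0.778]},{"hand": 1,"translation": [0,-412,-80],"angular": [0,0,-0.778]},{"hand": 1,"translation": [0,-412,-80],"angular": [0,0,-0.778]}]'

```text
t: 3.65
eef_pos: [0.5007, -0.2986, 0.163]
tool_rot: [-0.002, 0.912, 0.411, -0.002]
contact_force: [-0.3, -0.3, 0.4]
gripper_width: 1.002
grasp_force: 0.0
```

Run:
```python
from h import *
o=bot.get_obs();q=o["tool_rot"];print(o["eef_pos"],2*np.arctan2(q[2],q[1])-np.pi/2,o["q"])
g=[]
for c,u,w in(("top",(360,190),45),("side",(292,255),45)):
    im=bot.read_camera(c);im=np.ascontiguousarray(im)
    x,y=u;g.append(cv2.resize(im[y-w:y+w,x-w:x+w],(390,390),interpolation=2))
cv2.imwrite("pics/a.png",np.hstack(g)[:,:,::-1])
```

```text
[ 0.50071626 -0.29863018  0.16297674] -0.723994321923971 [-0.10874159  0.51213328  0.72603917  1.8897742  -0.42522768  0.90556625
  0.10039441]
```

View pics/a.png

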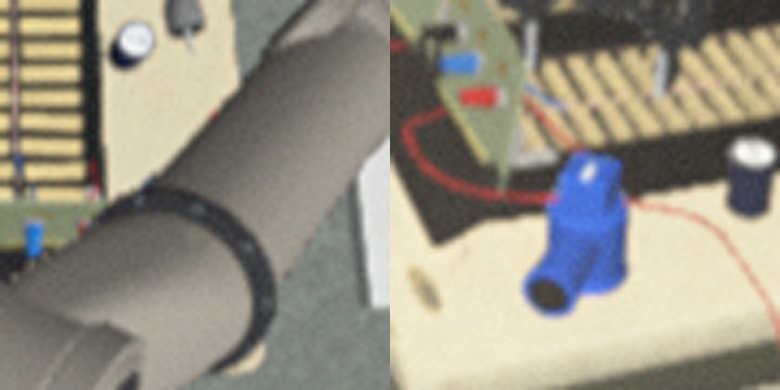

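drive_tool --commands '[{"hand": 1,"translation": [1,0,-40],"angular": [0,0,0]},{"hand": 1,"translation": [1,0,-70],"angular": [0,0,0]},{"hand": 1,"translation": [1,0,-86],"angular": [0,0,0]},{"hand": 1,"translation": [1,0,-86],"angular": [0,0,0]},{"hand": 0,"translation": [1,0,-86],"angular": [0,0,0]},{"hand": 0,"translation": [1,0,-86],"angular": [0,0,0]},{"hand": 0,"translation": [1,0,-86],"angular": [0,0,0]},{"hand": 0,"translation": [1,0,-86],"angular": [0,0,0]},{"hand": 0,"translation": [1,0,-86],"angular": [0,0,0]},{"hand": 0,"translation": [1,0,-86],"angular": [0,0,0]}]' --force 50

```text
t: 5.0
eef_pos: [0.5039, -0.3002, 0.0801]
tool_rot: [0.0, 0.912, 0.411, 0.001]
contact_force: [-0.0, 0.9, 7.8]
gripper_width: 0.414
grasp_force: 53.3
```

drive_tool --commands '[{"hand": 0,"translation": [0,0,30],"angular": [0,0,0]},{"hand": 0,"translation": [0,0,80],"angular": [0,0,0]},{"hand": 0,"translation": [0,0,130],"angular": [0,0,0]},{"hand": 0,"translation": [0,10,170],"angular": [0,0,0.03]},{"hand": 0,"translation": [2,50,170],"angular": [0,0,0.14]},{"hand": 0,"translation": [4,105,170],"angular": [0,0,0.29]},{"hand": 0,"translation": [6,160,170],"angular": [0,0,0.44]},{"hand": 0,"translation": [8,215,170],"angular": [0,0,0.59]},{"hand": 0,"translation": [10,270,170],"angular": [0,0,0.74]},{"hand": 0,"translation": [12,325,170],"angular": [0,0,0.89]},{"hand": 0,"translation": [14,380,170],"angular": [0,0,1.04]},{"hand": 0,"translation": [16,435,170],"angular": [0,0,1.19]}]'

```text
t: 6.5
eef_pos: [0.5187, 0.1367, 0.2491]
tool_rot: [-0.0, 0.523, 0.852, -0.0]
contact_force: [0.9, 0.0, -1.9]
gripper_width: 0.407
grasp_force: 52.3
```

drive_tool --commands '[{"hand": 0,"translation": [3,45,0],"angular": [0,0,0.14]},{"hand": 0,"translation": [5,75,0],"angular": [0,0,0.24]},{"hand": 0,"translation": [6,90,0],"angular": [0,0,0.283]},{"hand": 0,"translation": [6,90,0],"angular": [0,0,0.283]},{"hand": 0,"translation": [6,90,0],"angular": [0,0,0.283]}]'

```text
t: 7.12
eef_pos: [0.5255, 0.2231, 0.2492]
tool_rot: [0.0, 0.401, 0.916, -0.001]
contact_force: [0.2, -0.3, -2.0]
gripper_width: 0.41
grasp_force: 52.3
```

Run:
```python
from h import *
np.set_printoptions(precision=4,suppress=True)
o=bot.get_obs();q=o["tool_rot"];print(o["eef_pos"],2*np.arctan2(q[2],q[1])-np.pi/2,o["q"],o["contact_force"],o["gripper_width"])
M={};g=[]
p=o["eef_pos"]
for c in("top","side"):
    im=np.ascontiguousarray(bot.read_camera(c))
    r=bot.outline_of(c,"elbow");print(c,[(np.round(x["position"]),round(x["score"],2),x["pixels"].sum()) for x in r[:3]])
    x,y=proj(c,[.524,.2245,.14]).astype(int);w=45
    for X in r[:1]:
        cc,_=cv2.findContours(X["pixels"].astype(np.uint8),0,2);cv2.drawContours(im,cc,-1,(0,255,0),1)
    if c=="side" and r:
        print(fit({c:r[0]["pixels"]},ELB,[p[0],p[1],-.82],p[2]-.078,fz=True)); print(fit({c:r[0]["pixels"]},ELB,[p[0],p[1],-.82],p[2]-.078))
    g.append(cv2.resize(im[y-w:y+w,x-w:x+w],(390,390),interpolation=2))
cv2.imwrite("pics/b.png",np.hstack(g)[:,:,::-1])
```

```text
[0.5255 0.2231 0.2492] 0.7454790965885159 [-0.7956  0.3109  0.3544  1.8242 -0.1233  1.0288  0.3525] [ 0.2387 -0.3156 -2.0077] 0.4101449997288683
top [(array([236., 161.]), 0.62, np.int64(39))]
side [(array([251., 152.]), 0.9, np.int64(485))]
(array([ 0.5302,  0.2273, -0.757 ,  0.1659]), np.float64(0.1379340297902041))
(array([ 0.526 ,  0.2159, -0.7563,  0.1712]), np.float64(0.1457687001184755))
```

View pics/b.png

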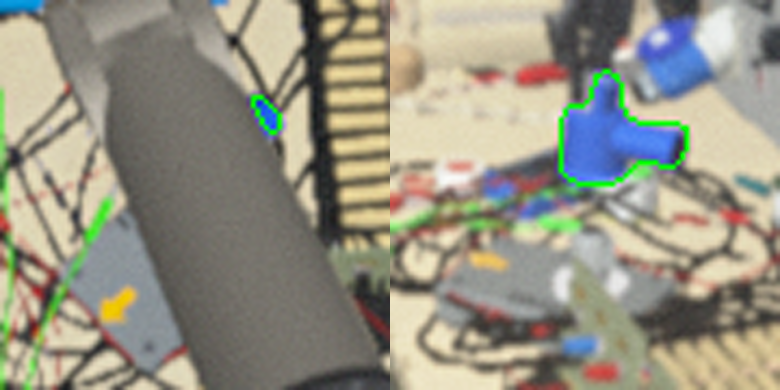

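drive_tool --commands '[{"hand": 0,"translation": [-1,2,-30],"angular": [0,0,0]},{"hand": 0,"translation": [-1,2,-60],"angular": [0,0,0]},{"hand": 0,"translation": [-1,2,-68],"angular": [0,0,0]},{"hand": 0,"translation": [-1,2,-74],"angular": [0,0,0]},{"hand": 0,"translation": [-1,2,-80],"angular": [0,0,0]},{"hand": 0,"translation": [-1,2,-80],"angular": [0,0,0]}]'

```text
t: 8.07
eef_pos: [0.5245, 0.2272, 0.1695]
tool_rot: [0.0, 0.399, 0.917, 0.0]
contact_force: [0.0, -0.0, -1.8]
gripper_width: 0.414
grasp_force: 52.2
```

drive_tool --commands '[{"hand": 0,"translation": [0,0,-4],"angular": [0,0,0]},{"hand": 0,"translation": [0,0,-8],"angular": [0,0,0]},{"hand": 0,"translation": [0,0,-12],"angular": [0,0,0]},{"hand": 0,"translation": [0,0,-14],"angular": [0,0,0]},{"hand": 0,"translation": [0,0,-16],"angular": [0,0,0]}]'

```text
t: 8.7
eef_pos: [0.5244, 0.2272, 0.1531]
tool_rot: [-0.0, 0.399, 0.917, -0.0]
contact_force: [-0.6, 0.2, -2.5]
gripper_width: 0.415
grasp_force: 52.2
```

drive_tool --commands '[{"hand": 0,"translation": [0,0,-1],"angular": [0,0,0]},{"hand": 0,"translation": [0,0,-2],"angular": [0,0,0]},{"hand": 0,"translation": [0,0,-2],"angular": [0,0,0]}]'

```text
t: 9.07
eef_pos: [0.5246, 0.2272, 0.1526]
tool_rot: [-0.0, 0.4, 0.917, 0.0]
contact_force: [-3.6, -0.8, 9.0]
gripper_width: 0.411
grasp_force: 53.9
```

drive_tool --commands '[{"hand": 1,"translation": [0,0,0],"angular": [0,0,0]},{"hand": 1,"translation": [0,0,0],"angular": [0,0,0]},{"hand": 1,"translation": [0,0,0],"angular": [0,0,0]},{"hand": 1,"translation": [0,0,0],"angular": [0,0,0]},{"hand": 1,"translation": [0,0,30],"angular": [0,0,0]},{"hand": 1,"translation": [0,0,70],"angular": [0,0,0]},{"hand": 1,"translation": [0,0,100],"angular": [0,0,0]},{"hand": 1,"translation": [0,0,100],"angular": [0,0,0.18]},{"hand": 1,"translation": [0,0,100],"angular": [0,0,0.36]}]'

```text
t: 10.2
eef_pos: [0.5244, 0.2274, 0.2518]
tool_rot: [0.0, 0.226, 0.974, 0.0]
contact_force: [0.0, 0.3, 0.2]
gripper_width: 1.002
grasp_force: 0.0
```

Run:
```python
from h import *
np.set_printoptions(precision=4,suppress=True)
o=bot.get_obs();q=o["tool_rot"];print(o["eef_pos"],2*np.arctan2(q[2],q[1])-np.pi/2,o["contact_force"],o["gripper_width"])
g=[]
for c in("top","side"):
    im=np.ascontiguousarray(bot.read_camera(c))
    r=bot.outline_of(c,"elbow");print(c,[(np.round(x["position"]),round(x["score"],2),x["pixels"].sum()) for x in r[:3]])
    x,y=proj(c,[.524,.2245,.14]).astype(int);w=45
    if c=="side" and r:
        print(fit({c:r[0]["pixels"]},ELB,[.524,.2245,-.82],.073,fz=True)); print(fit({c:r[0]["pixels"]},ELB,[.524,.2245,-.82],.073))
    g.append(cv2.resize(im[y-w:y+w,x-w:x+w],(390,390),interpolation=2))
cv2.imwrite("pics/c.png",np.hstack(g)[:,:,::-1])
```

```text
[0.5244 0.2274 0.2518] 1.1150217762925774 [0.0074 0.2534 0.242 ] 1.0018694267413835
top []
side [(array([253., 175.]), 0.61, np.int64(469))]
(array([ 0.5292,  0.2303, -0.8434,  0.071 ]), np.float64(0.11913240662900691))
(array([ 0.5285,  0.2273, -0.8586,  0.073 ]), np.float64(0.12109059646797148))
```

View pics/c.png

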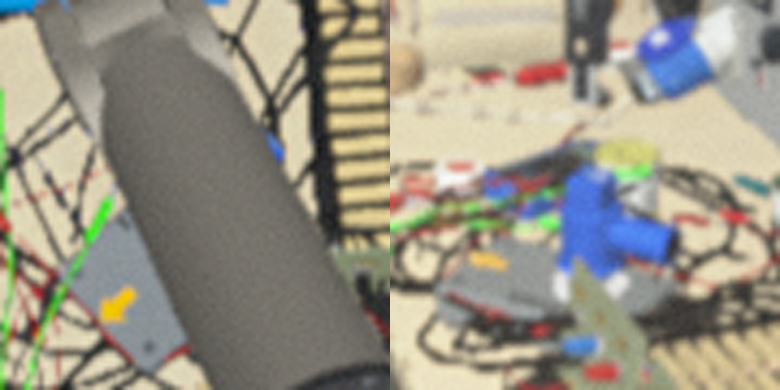

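drive_tool --commands '[{"hand": 1,"translation": [0,0,0],"angular": [0,0,0.18]},{"hand": 1,"translation": [0,0,0],"angular": [0,0,0.36]},{"hand": 1,"translation": [0,0,0],"angular": [0,0,0.54]},{"hand": 1,"translation": [0,0,0],"angular": [0,0,0.72]},{"hand": 1,"translation": [0,0,0],"angular": [0,0,0.9]},{"hand": 1,"translation": [0,0,0],"angular": [0,0,1.08]},{"hand": 1,"translation": [0,0,0],"angular": [0,0,1.21]},{"hand": 1,"translation": [0,0,-40],"angular": [0,0,1.21]},{"hand": 1,"translation": [0,0,-75],"angular": [0,0,1.21]},{"hand": 1,"translation": [0,0,-92],"angular": [0,0,1.21]},{"hand": 1,"translation": [0,0,-97],"angular": [0,0,1.21]},{"hand": 1,"translation": [0,0,-97],"angular": [0,0,1.21]}]'

```text
t: 11.9
eef_pos: [0.5249, 0.2275, 0.1549]
tool_rot: [0.0, -0.365, 0.931, 0.0]
contact_force: [-0.0, 1.0, -0.4]
gripper_width: 0.998
grasp_force: 0.0
```

drive_tool --commands '[{"hand": 0,"translation": [0,0,0],"angular": [0,0,0]},{"hand": 0,"translation": [0,0,0],"angular": [0,0,0]},{"hand": 0,"translation": [0,0,0],"angular": [0,0,0]},{"hand": 0,"translation": [0,0,0],"angular": [0,0,0]},{"hand": 0,"translation": [0,0,0],"angular": [0,0,0]},{"hand": 0,"translation": [0,0,0],"angular": [0,0,0]}]' --force 50

```text
t: 12.65
eef_pos: [0.525, 0.2274, 0.1549]
tool_rot: [0.001, -0.365, 0.931, 0.0]
contact_force: [0.5, 0.4, 5.8]
gripper_width: 0.414
grasp_force: 50.7
```

Run:
```python
from h import *
o=bot.get_obs();q=o["tool_rot"];print(o["eef_pos"],2*np.arctan2(q[2],q[1])-np.pi/2,o["contact_force"],o["torque"],o["gripper_width"],o["q"])
```

```text
[0.52497105 0.22741033 0.15492774] 2.318865861663424 [0.5206249  0.42866295 5.81465702] [-0.0054507  -0.13586228 -0.02140265] 0.41430342765361483 [-0.56813982  0.41129023  0.06378622  1.8946332  -0.03430958  0.83520507
  1.83219485]
```

drive_tool --commands '[{"hand": 0,"translation": [0,0,-0.7],"angular": [0,0,-0.15]},{"hand": 0,"translation": [0,0,-1.4],"angular": [0,0,-0.3]},{"hand": 0,"translation": [0,0,-2.1],"angular": [0,0,-0.45]},{"hand": 0,"translation": [0,0,-2.9],"angular": [0,0,-0.6]},{"hand": 0,"translation": [0,0,-3.6],"angular": [0,0,-0.75]},{"hand": 0,"translation": [0,0,-4.3],"angular": [0,0,-0.9]}]'

```text
t: 13.4
eef_pos: [0.5256, 0.228, 0.1509]
tool_rot: [0.001, 0.078, 0.997, 0.001]
contact_force: [1.5, 0.2, 4.8]
gripper_width: 0.414
grasp_force: 50.3
```

Forces are small, so I continue turning: 2.24 rad and 10.7 mm remain.

drive_tool --commands '[{"hand": 0,"translation": [0,0,-0.9],"angular": [0,0,-0.18]},{"hand": 0,"translation": [0,0,-1.7],"angular": [0,0,-0.36]},{"hand": 0,"translation": [0,0,-2.6],"angular": [0,0,-0.54]},{"hand": 0,"translation": [0,0,-3.4],"angular": [0,0,-0.72]},{"hand": 0,"translation": [0,0,-4.3],"angular": [0,0,-0.9]},{"hand": 0,"translation": [0,0,-5.2],"angular": [0,0,-1.08]},{"hand": 0,"translation": [0,0,-6],"angular": [0,0,-1.26]},{"hand": 0,"translation": [0,0,-6.9],"angular": [0,0,-1.44]}]'

```text
t: 14.4
eef_pos: [0.5271, 0.2254, 0.1441]
tool_rot: [0.002, 0.717, 0.697, 0.001]
contact_force: [5.6, -4.7, 3.2]
gripper_width: 0.417
grasp_force: 48.9
```

drive_tool --commands '[{"hand": 0,"translation": [0,0,-0.9],"angular": [0,0,-0.18]},{"hand": 0,"translation": [0,0,-1.7],"angular": [0,0,-0.36]},{"hand": 0,"translation": [0,0,-2.6],"angular": [0,0,-0.54]},{"hand": 0,"translation": [0,0,-3.4],"angular": [0,0,-0.72]},{"hand": 0,"translation": [0,0,-3.8],"angular": [0,0,-0.8]},{"hand": 0,"translation": [0,0,-3.8],"angular": [0,0,-0.8]}]'

```text
t: 15.15
eef_pos: [0.526, 0.2242, 0.14]
tool_rot: [0.002, 0.931, 0.365, 0.001]
contact_force: [1.8, -7.2, 6.2]
gripper_width: 0.41
grasp_force: 50.4
```

Run:
```python
from h import *
o=bot.get_obs();q=o["tool_rot"];print(o["eef_pos"],2*np.arctan2(q[2],q[1])-np.pi/2,o["contact_force"],o["torque"],o["gripper_width"],o["q"][6])
```

```text
[0.52602506 0.22420172 0.13996828] -0.82434755119428 [ 1.76426329 -7.23831116  6.21794362] [-1.8472321  -0.7279836  -0.16304389] 0.4102607836046218 -0.8316745759989299
```

Turned half a turn with 15 mm of descent. I release and check.

drive_tool --commands '[{"hand": 1,"translation": [0,0,0],"angular": [0,0,0]},{"hand": 1,"translation": [0,0,0],"angular": [0,0,0]},{"hand": 1,"translation": [0,0,0],"angular": [0,0,0]},{"hand": 1,"translation": [0,0,0],"angular": [0,0,0]},{"hand": 1,"translation": [0,0,40],"angular": [0,0,0]},{"hand": 1,"translation": [0,0,90],"angular": [0,0,0]},{"hand": 1,"translation": [-10,-50,120],"angular": [0,0,0]},{"hand": 1,"translation": [-20,-100,120],"angular": [0,0,0]},{"hand": 1,"translation": [-20,-150,120],"angular": [0,0,0]},{"hand": 1,"translation": [-20,-200,120],"angular": [0,0,0]},{"hand": 1,"translation": [-20,-250,120],"angular": [0,0,0]},{"hand": 1,"translation": [-20,-250,120],"angular": [0,0,0]}]'

```text
t: 16.65
eef_pos: [0.5037, -0.0273, 0.2598]
tool_rot: [0.0, 0.932, 0.363, 0.0]
contact_force: [0.5, 1.0, 0.2]
gripper_width: 1.0
grasp_force: 0.0
```

Run:
```python
from h import *
np.set_printoptions(precision=4,suppress=True)
g=[];M={}
for c in("top","side"):
    im=np.ascontiguousarray(bot.read_camera(c))
    r=bot.outline_of(c,"elbow");print(c,[(np.round(x["position"]),round(x["score"],2),x["pixels"].sum()) for x in r[:3]])
    pc=proj(c,[.524,.2245,.1]);x,y=pc.astype(int);w=45
    r=[k for k in r if np.linalg.norm(np.array(k["position"])-pc)<25]
    if r:
        M[c]=r[0]["pixels"];print(fit({c:M[c]},ELB,[.524,.2245,2.32],.058))
    g.append(cv2.resize(im[y-w:y+w,x-w:x+w],(390,390),interpolation=2))
if len(M)==2:print("both",fit(M,ELB,[.524,.2245,2.32],.058),fit(M,ELB,[.524,.2245,2.32],.058,fz=True))
cv2.imwrite("pics/d.png",np.hstack(g)[:,:,::-1]);print(bot.get_obs()["t"])
```

```text
top [(array([220., 188.]), 0.63, np.int64(384))]
(array([0.5262, 0.2279, 2.3216, 0.058 ]), np.float64(0.09773709951271375))
side [(array([244., 174.]), 0.79, np.int64(363))]
(array([0.5204, 0.2179, 2.1024, 0.058 ]), np.float64(0.3470551174995715))
both (array([0.5256, 0.2279, 2.3126, 0.058 ]), np.float64(0.4659692078811422)) (array([0.5266, 0.2279, 2.3094, 0.0552]), np.float64(0.46296555691083846))
16.85
```

View pics/d.png

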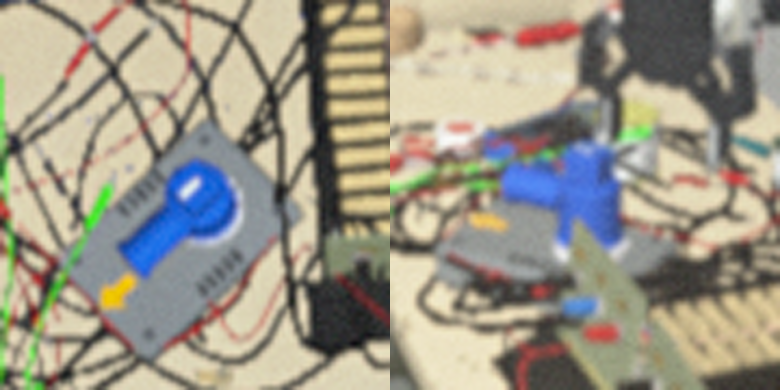

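The elbow sits low on the flange with its outlet along the arrow. In the top crop it points from (205,195) to the arrow at (118,293). The fitted yaw is 2.32, which matches the base. The fingers are clear of it.

```bash
python3 -c "
from station import bot
print(bot.hand_in())"
```

```text
the job is handed in; nothing more can be done
None
```

The elbow was set on the stub, let go, re-gripped and screwed half a turn clockwise; the last top picture shows its outlet along the yellow arrow (about 1 degree off) with the rim about 4 mm above the flange, and I handed the job in at about 17 s (no verdict came back, and I did not re-measure the bystanders).

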